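# Open the returns box's slot past its spring catch

## Robot

A 6-joint arm with a two-finger parallel gripper is mounted at the origin on the work surface. World frame = base frame: x ahead of the robot, y to its left, z up, the work surface at z = 0. Lengths are in m, angles in rad, forces in N, time in s.
With the tool pointing down it reaches from about 0.35 to 0.975 m from the base axis. Payload 4.9 kg.
Tool frame: the origin (TCP) lies midway between the tips of the shut fingers; the grasp point (between the pads) lies 19 mm behind it; z points along the fingers, y is the line along which they close (so a half turn about z gives the same grasp; the last joint's range is limited). The gripper opens to 85 mm and grips with 20 to 120 N. Pads are 22 mm wide; open, the fingers measure 114 mm over their backs; the gripper's body (76 mm by 85 mm) begins 54 mm behind the grasp point. The pads swing forward as they close: fully open they stand 13 mm farther back than shut.
Start: joints at [1.183, 0.053, 1.613, -0, 1.476, -0.119], TCP at [0.166, 0.603, 0.231] pointing down, gripper open.
Joint ranges: [-3.01, 3.01], [-1.01, 2.22], [0.06, 2.58], [-1.02, 4.17], [0.09, 2.62], [-3.14, 3.14]. Speed limits (rad/s): [2.57, 2.57, 3.14, 3.14, 3.14, 3.14].

## Interface

Orientations are given as a unit quaternion [w, x, y, z].
In Python, from plant import manip gives the robot as it stands.
- The arm moves only by the tool carry_out, never from a script. Its argument "moves" is a list of rows, each a list of 7 numbers: the opening, from 0 (shut) to 1 (fully open), then the shift along the tool's x, y, z normalised to -1 to 1, where 1 is 0.4 m, then the turn, a rotation vector about the tool's x, y, z normalised to -1 to 1, where 1 is 0.5 rad. In form: [[grip, dx, dy, dz, rx, ry, rz], ...]. A call has 1 to 8 rows; each row is the pose to reach, as a shift and turn from the pose commanded when the call began, along the tool's axes at that moment; what a row does not reach only later rows make up. A row lasts 1/12 s, in which the tool goes at most 41.7 mm and 7.16 degrees, less where a joint would pass 70% of its speed; a pose out of reach is approached as far as the arm can. A call with a number of a shift or a turn outside -1 to 1 is refused whole. A call with a gripper value outside its range is refused whole. The fingers move at their own pace and stop on an object; the grip force is fixed at half the most. Time passes only in rows, so rows that repeat a pose let the fingers close. It gives the time, the measured TCP pose, the force and the opening at its end, in the units of the state.
- manip.state(): the state, without advancing time (a new reading comes with each control period).
- manip.grab_frame(name): name is "scene" or "top"; returns the picture (480x640x3 uint8, red, green, blue); there is no depth.
- manip.camera_info(name): a dict with "intrinsics" (3x3 intrinsics, pixels), "distortion" ([k1, k2, p1, p2, k3] as OpenCV has them; the pictures are not rectified), "extrinsics" (4x4, takes a point from world to camera coordinates). Camera axes: x right, y down, z forward; pixel columns grow to the right and rows downward; lengths in m; the calibration is good to about 2 mm. A picture is of the moment at which its call begins. camera_info takes no time and is no camera call.
- manip.job_done(): hands the job in, once; it reports no verdict.
The state is a dict: "time": time; "joint_pos": joint angles; "joint_vel": joint speeds; "joint_efforts": joint torques, N m; "tool_pos": TCP position; "tool_rot": TCP orientation; "contact_force": force on the tool from outside, world axes, zero at the start; "ft_torque": the same for the moment, N m; "gripper_width": opening from 0.0 (shut) to 1.0 (fully open).
Only numpy, scipy, OpenCV 4.12 (cv2) and the standard library are available. Lean on these libraries where they do the work, as an engineer would, in place of code of your own. Each camera call takes 0.05 s, during which the arm holds its last target. There are 200 camera calls.

## Task

Open the slot of the library's book returns box with the fingertips alone, gripping nothing: press the red spring bar down and keep it held down while you push the yellow shutter sideways by its push wall, until it is right past the steel catch pin; do not force it. Then let go, so that the pin springs up behind the shutter and locks it open. Leave the stamp, the mug and the green book where they are.

Things in the scene. Friction and masses are not known exactly. Their poses are not given: they have to be found in the camera images.
- returns_box: Fixed plywood box, 260 (x) x 360 (y) x 90 mm high, blue front strip. Origin under it: it spans box x -135..125, y -180..180 mm. z up, x away from the robot, y = the way the shutter opens. Its top (deck) is at z = 90 mm. A slot (x -15..105, y -86..-30) lies under the yellow shutter; a channel along the front edge (x -127..-72, y -154..28) holds the red bar.
- catch (a joint): How far the spring catch (red bar and steel pin, one rigid part) is pressed down, m: 0 = up, 0.016 = bottom stop. Spring 3 N at the start to 7 N at the bottom; it springs up when released. Above 0.010 the pin is clear of the shutter's teeth. Press anywhere along the bar; a finger may slide along it while pressing.
- press_spot (a point): Top of the red press bar, mid-width, in its white-ribbed part left free by the shutter: box x -98, y -120 mm, 18 mm above the deck when up, 2 mm when fully down; moves with the bar. The bar is 40 mm wide (box x -118..-78) and 174 mm long (y -150..24).
- catch_pin (a point): Centre of the top of the upright steel pin, 20 (x) x 12 (y) mm, at box x -58, y 0, 14 mm above the deck when up; it stands in the path of the shutter's teeth.
- shutter (a joint): Opening of the yellow shutter along box +y, m: 0 = closed, 0.092 = hard stop; starts at 0..0.006. Cannot be lifted, 2 N friction, stays where left. Two teeth under it must pass the pin: with the pin up it is blocked at 0.012; if the bar is let go half-way the pin jumps up between the teeth (0.036..0.048). Beyond 0.072 the pin springs up behind the second tooth and locks it open.
- push_face (a point): Centre of the push face: upright face (black panel, looking to box -y) of the yellow push wall over the red bar. Box x -98, y -80 mm + joint; 44 mm wide, 22 to 50 mm above the deck: a fingertip holding the bar down on its -y side pushes it when moved to +y. Behind it a slope falls to +y. Other yellow parts (box x above -78) are at most 26 mm above the deck.
- stamp: Wooden hand stamp, 34 mm diameter, 78 mm tall, standing loose on the deck near the box's +y end; origin at the centre of its foot. Leave alone.
- mug: Blue mug, 76 mm diameter, 90 mm tall, loose on the table beyond the box's +y end; origin under its centre. Leave alone.
- book: Green book lying flat, 150 x 110 x 24 mm, loose on the table beyond the box's -y end; origin under its centre. Leave alone.

How it is judged:
On the way, in this order (a step that is already met when the one before it is completed fails the run):
1. the red bar is pressed down while the shutter is still closed (value of joint catch above 0.01 m and value of joint shutter below 0.016 m), for 0.1 s.
2. the shutter's second tooth slides over the pin while a finger holds the bar down (value of joint shutter above 0.056 m and value of joint catch above 0.009 m and contact force between the fingers and catch above 0.5 N).
At the end, for the whole second after the job is handed in: The shutter is past the catch (joint shutter above 0.070), the catch has sprung up behind it (joint catch below 0.003), both at rest; the stamp, mug and book are each within 25 mm of where they started (value of joint shutter above 0.07 m and value of joint catch below 0.003 m and velocity of joint shutter between -0.01 and 0.01 m/s and velocity of joint catch between -0.01 and 0.01 m/s and distance of each of stamp, mug, book from where it was at the start of the episode below 0.025 m); the robot touches nothing.
It fails at once if the stamp is moved or lifted (more than 25 mm) (distance of stamp from where it was at the start of the episode above 0.025 m).
It fails at once if the mug is moved or lifted (more than 25 mm) (distance of mug from where it was at the start of the episode above 0.025 m).
It fails at once if the book is moved or lifted (more than 25 mm) (distance of book from where it was at the start of the episode above 0.025 m).
It fails at once if the shutter is forced (pushed with more than 40 N) (contact force between the fingers and shutter above 40 N).
It also fails if it takes over 38 s, if anything falls off the work surface, if the arm or the gripper's body presses on something with over 40 N, if the wrist force passes 120 N, or if a joint passes its speed limit or range.

## Working session

There is one attempt and no reset: what is moved stays moved. The work goes in short steps, Python scripts to look and compute and a tool call to move; the robot and the scene stay as the last step left them, time stands still between calls to the robot, and variables do not carry over. Pictures are saved under pics/ and viewed, on a budget of 10 in all, crops included, one or two more only if the job needs it, and the job is handed in when it is done.

Besides the shell and the picture viewer there is one more tool, called by a JSON object that holds its "op" and its "data". carry_out: Moves the arm, as the interface text tells. Scaled input: -1 to 1 covers 0.4 m each way for a shift and 0.5 rad each way for a turn. Its arguments: {"type":"object","properties":{"moves":{"type":"array"}},"required":["moves"]}

```bash
mkdir -p pics; python3 - <<'E'
from plant import manip
import cv2
for n in ("top","scene"):
    cv2.imwrite(f"pics/{n}0.png",manip.grab_frame(n)[:,:,::-1])
    c=manip.camera_info(n);print(n,c)
print(manip.state())
E
```

```text
top {'intrinsics': array([[601.6188131 ,   0.        , 320.86522478],
       [  0.        , 601.6188131 , 250.58243986],
       [  0.        ,   0.        ,   1.        ]]), 'distortion': array([0.03989766, 0.        , 0.        , 0.        , 0.        ]), 'extrinsics': array([[-0.02463736, -0.99966569,  0.00784286,  0.0453066 ],
       [-0.98660667,  0.02304862, -0.16148075,  0.6420767 ],
       [ 0.161246  , -0.01171628, -0.9868447 ,  1.27705145],
       [ 0.        ,  0.        ,  0.        ,  1.        ]])}
scene {'intrinsics': array([[476.32896245,   0.        , 313.23993758],
       [  0.        , 476.32896245, 242.45758481],
       [  0.        ,   0.        ,   1.        ]]), 'distortion': array([-0.01731602,  0.        ,  0.        ,  0.        ,  0.        ]), 'extrinsics': array([[-0.62288481,  0.78230524, -0.00360956,  0.35001433],
       [ 0.47642229,  0.37566782, -0.79491854, -0.22973589],
       [-0.62051294, -0.49686236, -0.60670543,  1.45557326],
       [ 0.        ,  0.        ,  0.        ,  1.        ]])}
{'time': 0.1, 'joint_pos': array([ 1.18302342e+00,  5.33213550e-02,  1.61420473e+00,  1.84604793e-05,
        1.47600125e+00, -1.18945337e-01]), 'joint_vel': array([-4.38496915e-06, -1.36624926e-03, -3.66960838e-03, -8.63153080e-04,
        1.41243272e-03,  6.31082858e-04]), 'joint_efforts': array([-1.49052667e-04, -3.94908607e+01, -3.71361423e+01, -1.54504914e-04,
        4.02199905e-03,  2.20261671e-05]), 'tool_pos': array([0.16574006, 0.60201785, 0.23013835]), 'tool_rot': array([-2.51365492e-04,  1.34010216e-01,  9.90979478e-01, -9.34155805e-04]), 'contact_force': array([ 0.66259503,  0.11316022, -0.08535183]), 'ft_torque': array([ 0.01119858, -0.02821505, -0.07081711]), 'gripper_width': 1.005761422313019}
```

View pics/top0.png

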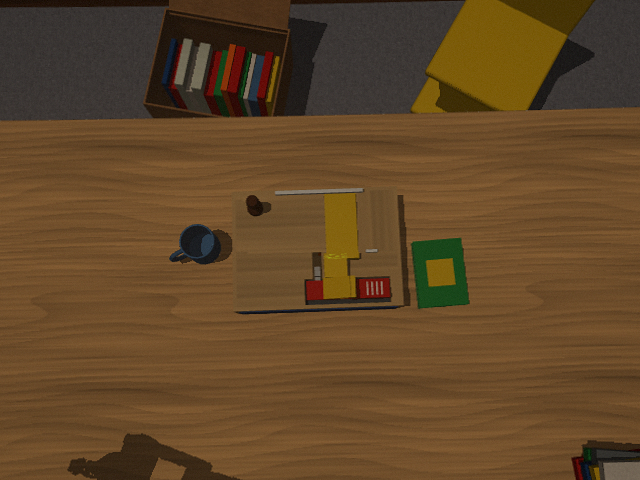

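View pics/scene0.png

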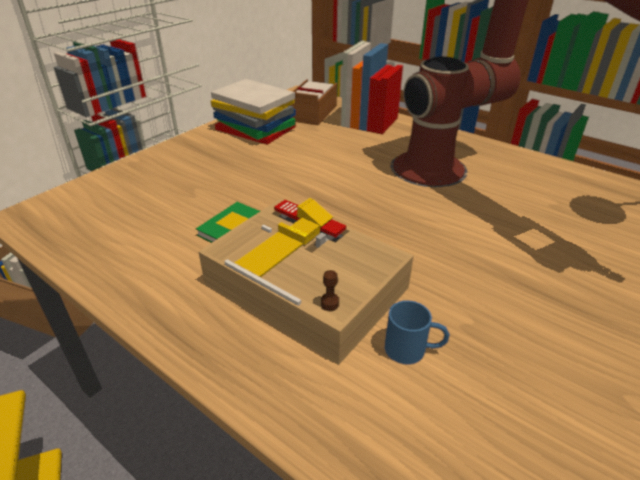

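The top view shows the box at about px (235..403, 190..312), with the red bar at (306..391, 277..302), the mug at (200,244) and the book at (440,272). The scene view agrees. Next I'll enlarge the box.

```bash
python3 - <<'E'
import cv2
a=cv2.imread("pics/top0.png")[180:325,225:415]
cv2.imwrite("pics/crop0.png",cv2.convertScaleAbs(cv2.resize(a,None,fx=4,fy=4,interpolation=cv2.INTER_CUBIC),alpha=1.4))
E
```

```text
(no output)
```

View pics/crop0.png

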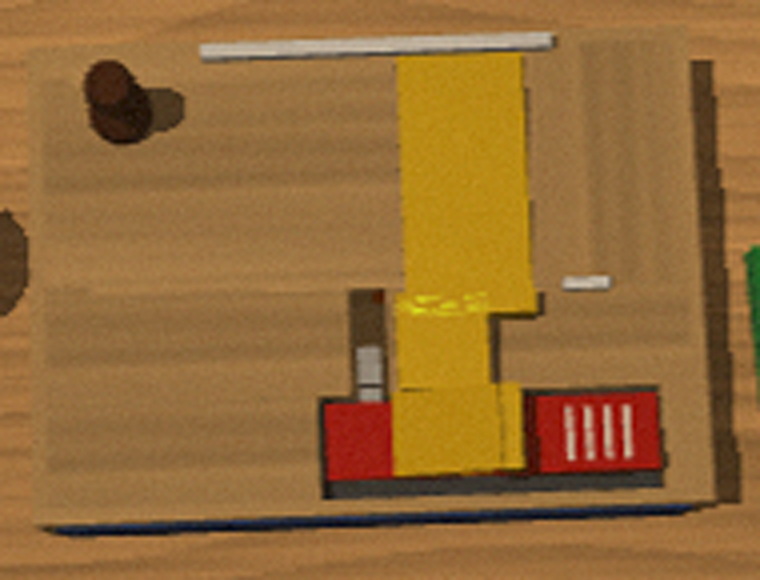

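```bash
cat > h.py <<'E'
import numpy as np,cv2
from scipy.optimize import least_squares
from plant import manip
def proj(P,n="top"):
    c=manip.camera_info(n);E=c["extrinsics"]
    return cv2.projectPoints(np.array(P,float),cv2.Rodrigues(E[:3,:3])[0],E[:3,3],c["intrinsics"],c["distortion"])[0][:,0]
def w(p,B):
    c,s=np.cos(p[2]),np.sin(p[2]);B=np.array(B,float)/1000
    return np.c_[p[0]+c*B[:,0]-s*B[:,1],p[1]+s*B[:,0]+c*B[:,1],B[:,2]]
E
python3 - <<'E'
from h import *
B=[(125,180,90),(125,-180,90),(-135,-180,90),(-135,180,90),(-118,-150,108),(-78,-150,108),(-118,24,108),(-58,0,104)]
u=np.array([(28,45),(690,27),(716,500),(38,528),(663,470),(657,390),(322,483),(369,360)])/4.-.375+[225,180]
r=least_squares(lambda p:(proj(w(p,B))-u).ravel(),[.5,0,0],loss="soft_l1")
print(r.x,r.fun.reshape(-1,2).round(1))
print("press",w(r.x,[(-98,-120,108),(-98,-80,126),(-98,-110,108)]))
for j in (0,6):print(j,((proj(w(r.x,[(-98+22,-80+j,140),(-98-22,-80+j,140)]))-[225,180]+.375)*4).round())
E
```

```text
[0.64913496 0.03977761 0.01117287] [[-0.   0.3]
 [-0.4 -0.6]
 [ 0.   0.4]
 [-1.  -0.6]
 [-0.3 -0.4]
 [ 0.1  0.6]
 [ 1.7 -0.7]
 [ 0.4  1.3]]
press [[ 0.5524818  -0.08130982  0.108     ]
 [ 0.55203489 -0.04131232  0.126     ]
 [ 0.55237007 -0.07131044  0.108     ]]
0 [[528. 386.]
 [532. 472.]]
6 [[516. 386.]
 [520. 472.]]
```

{"op": "carry_out", "data": {"moves": [[0,-0.07,-0.07,0,0,0,-0.08],[0,-0.14,-0.14,0,0,0,-0.16],[0,-0.21,-0.21,0,0,0,-0.24],[0,-0.28,-0.28,0,0,0,-0.32],[0,-0.35,-0.35,0,0,0,-0.4],[0,-0.42,-0.42,0,0,0,-0.48],[0,-0.5,-0.5,0,0,0,-0.56],[0,-0.55,-0.55,0,0,0,-0.56]]}}

```text
time: 0.77
tool_pos: [0.3202, 0.3296, 0.2308]
tool_rot: [-0.0, -0.006, 1.0, -0.0]
contact_force: [-0.3, -0.9, 0.1]
gripper_width: 0.001
```

```bash
cat >> h.py <<'E'
from scipy.spatial.transform import Rotation as R
P0=np.array([.64913,.03978,.01117])
def go(b):
    "offset (scaled units) from the current tool pose to box point b (mm), and box-frame tcp"
    s=manip.state();q=s["tool_rot"];r=R.from_quat(q,scalar_first=True);t=w(P0,[b])[0]
    c,sn=np.cos(P0[2]),np.sin(P0[2]);d=s["tool_pos"]-[P0[0],P0[1],0]
    print("t",round(s["time"],2),"tcp",s["tool_pos"].round(4),"box mm",(1e3*np.array([c*d[0]+sn*d[1],-sn*d[0]+c*d[1],d[2]])).round(1),"F",s["contact_force"].round(1),"grip",round(s["gripper_width"],2))
    ey=r.as_matrix()[:,1];print("tool z",r.as_matrix()[:,2].round(3),"yaw of tool y minus box y",round(np.arctan2(-ey[0],ey[1])-P0[2],3))
    print("offset",(r.inv().apply(t-s["tool_pos"])/.4).round(3))
E
python3 -c "
from h import *
go((-98,-115,150))"
```

```text
t 0.77 tcp [0.3202 0.3296 0.2308] box mm [-325.7  293.4  230.8] F [-0.3 -0.9  0.1] grip 0.0
tool z [ 0.    -0.001 -1.   ] yaw of tool y minus box y 0.001
offset [-0.568 -1.021  0.203]
```

{"op": "carry_out", "data": {"moves": [[0,-0.045,-0.08,0,0,0,0],[0,-0.09,-0.16,0,0,0,0],[0,-0.135,-0.24,0,0,0,0],[0,-0.18,-0.32,0,0,0,0],[0,-0.225,-0.4,0,0,0,0],[0,-0.27,-0.48,0,0,0,0],[0,-0.315,-0.56,0,0,0,0],[0,-0.36,-0.64,0,0,0,0]]}}

```text
time: 1.43
tool_pos: [0.4668, 0.0758, 0.2309]
tool_rot: [-0.0, -0.005, 1.0, 0.0]
contact_force: [-0.0, -0.2, 0.6]
gripper_width: -0.001
```

{"op": "carry_out", "data": {"moves": [[0,-0.04,-0.07,0,0,0,0],[0,-0.08,-0.14,0,0,0,0],[0,-0.12,-0.21,0,0,0,0],[0,-0.16,-0.28,0.02,0,0,0],[0,-0.208,-0.35,0.06,0,0,0],[0,-0.208,-0.381,0.12,0,0,0],[0,-0.208,-0.381,0.2,0,0,0],[0,-0.208,-0.381,0.2,0,0,0]]}}

```text
time: 2.1
tool_pos: [0.547, -0.0736, 0.1437]
tool_rot: [-0.006, -0.005, 1.0, 0.002]
contact_force: [-1.5, 0.2, -1.6]
gripper_width: 0.004
```

```bash
python3 -c "
from h import *
go((-98,-115,110))
a=manip.grab_frame('scene')[160:300,180:370,::-1]
b=manip.grab_frame('top')[180:325,225:415,::-1]
a=cv2.resize(a,(600,442));b=cv2.resize(b,(600,458))
cv2.imwrite('pics/s1.png',cv2.convertScaleAbs(cv2.resize(np.vstack([a,b]),(400,600)),alpha=1.4))"
```

```text
t 2.1 tcp [ 0.547  -0.0736  0.1437] box mm [-103.4 -112.3  143.7] F [-1.5  0.2 -1.6] grip 0.0
tool z [-0.013  0.004 -1.   ] yaw of tool y minus box y -0.002
offset [-0.015 -0.007  0.084]
```

View pics/s1.png

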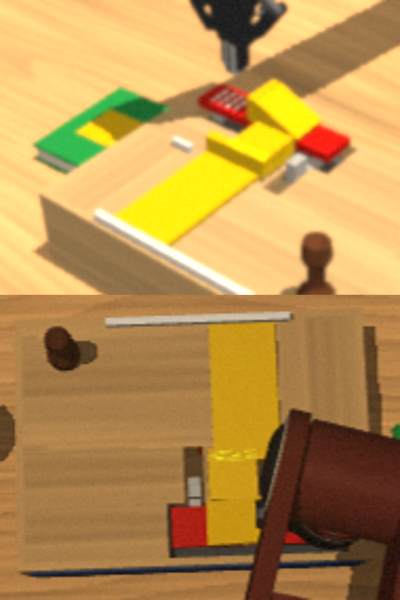

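The tip hovers just above the white-ribbed part of the bar, clear of the yellow wall. I'll let it settle before reading it.

{"op": "carry_out", "data": {"moves": [[0,0,0,0,0,0,0],[0,0,0,0,0,0,0],[0,0,0,0,0,0,0]]}}

```text
time: 2.45
tool_pos: [0.5526, -0.0737, 0.1538]
tool_rot: [0.002, -0.006, 1.0, -0.001]
contact_force: [-1.0, 0.4, 0.3]
gripper_width: -0.004
```

```bash
python3 -c "
from h import *
go((-98,-115,94))"
```

```text
t 2.45 tcp [ 0.5526 -0.0737  0.1538] box mm [ -97.8 -112.3  153.8] F [-1.   0.4  0.3] grip -0.0
tool z [ 0.004 -0.001 -1.   ] yaw of tool y minus box y 0.001
offset [ 0.001 -0.006  0.15 ]
```

{"op": "carry_out", "data": {"moves": [[0,0,0,0.02,0,0,0],[0,0,0,0.045,0,0,0],[0,0,0,0.07,0,0,0],[0,0,0,0.09,0,0,0],[0,0,0,0.105,0,0,0],[0,0,0,0.12,0,0,0],[0,0,0,0.132,0,0,0],[0,0,0,0.14,0,0,0]]}}

```text
time: 3.12
tool_pos: [0.5508, -0.0737, 0.0949]
tool_rot: [-0.001, -0.006, 1.0, 0.0]
contact_force: [-5.7, 1.2, 5.7]
gripper_width: -0.003
```

{"op": "carry_out", "data": {"moves": [[0,0,0,0,0,0,0],[0,0,0,0,0,0,0],[0,0,0,0,0,0,0]]}}

```text
time: 3.37
tool_pos: [0.5513, -0.0738, 0.0958]
tool_rot: [-0.0, -0.006, 1.0, 0.0]
contact_force: [-4.2, 0.9, 6.0]
gripper_width: 0.003
```

```bash
python3 -c "
from h import *
go((-98,-115,93))"
```

```text
t 3.37 tcp [ 0.5513 -0.0738  0.0958] box mm [ -99.1 -112.5   95.8] F [-4.2  0.9  6. ] grip 0.0
tool z [-0.001  0.    -1.   ] yaw of tool y minus box y 0.0
offset [-0.003 -0.006  0.007]
```

{"op": "carry_out", "data": {"moves": [[0,0,0,0.004,0,0,0],[0,0,0.01,0.004,0,0,0],[0,0,0.02,0.004,0,0,0],[0,0,0.03,0.004,0,0,0],[0,0,0.04,0.004,0,0,0],[0,0,0.05,0.004,0,0,0],[0,0,0.06,0.004,0,0,0],[0,0,0.07,0.004,0,0,0]]}}

```text
time: 4.03
tool_pos: [0.5533, -0.0478, 0.096]
tool_rot: [0.003, -0.006, 1.0, -0.002]
contact_force: [-0.8, -6.0, 6.1]
gripper_width: 0.004
```

```bash
python3 -c "
from h import *
go((-98,-15,94))"
```

```text
t 4.03 tcp [ 0.5533 -0.0478  0.096 ] box mm [-96.8 -86.5  96. ] F [-0.8 -6.   6.1] grip 0.0
tool z [ 0.005 -0.005 -1.   ] yaw of tool y minus box y -0.0
offset [0.003 0.179 0.004]
```

{"op": "carry_out", "data": {"moves": [[0,0,0.01,0.003,0,0,0],[0,0,0.02,0.003,0,0,0],[0,0,0.03,0.003,0,0,0],[0,0,0.04,0.003,0,0,0],[0,0,0.05,0.003,0,0,0],[0,0,0.06,0.003,0,0,0],[0,0,0.07,0.003,0,0,0],[0,0,0.08,0.003,0,0,0]]}}

```text
time: 4.7
tool_pos: [0.5531, -0.0157, 0.0957]
tool_rot: [0.003, -0.006, 1.0, -0.002]
contact_force: [-3.5, -5.6, 12.5]
gripper_width: 0.001
```

```bash
python3 -c "
from h import *
go((-98,-15,94))
a=manip.grab_frame('scene')[160:300,180:370,::-1]
cv2.imwrite('pics/s2.png',cv2.convertScaleAbs(cv2.resize(a,(760,560),interpolation=cv2.INTER_CUBIC),alpha=1.4))"
```

```text
t 4.7 tcp [ 0.5531 -0.0157  0.0957] box mm [-96.6 -54.4  95.7] F [-3.5 -5.6 12.5] grip 0.0
tool z [ 0.005 -0.004 -1.   ] yaw of tool y minus box y 0.0
offset [0.003 0.099 0.004]
```

View pics/s2.png

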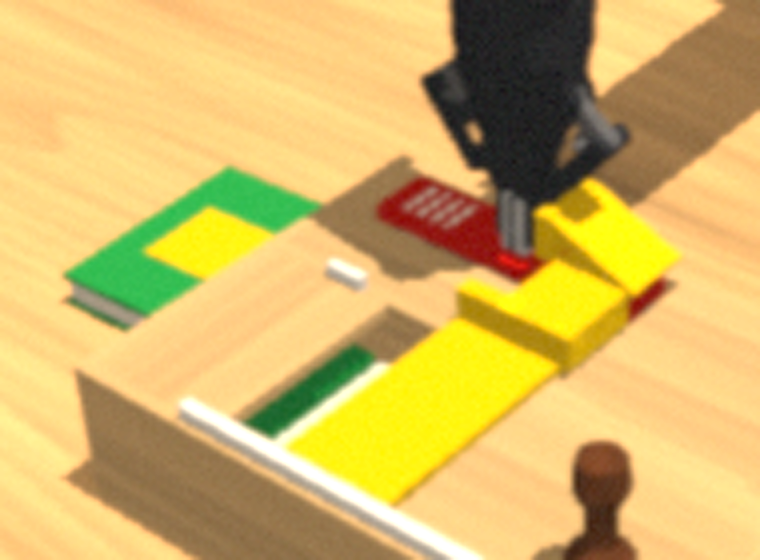

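The finger holds the bar down and the shutter is about half open. The slot shows at (330,390) and the wall is against the finger at (535,230). Forces are low, so I'll continue.

{"op": "carry_out", "data": {"moves": [[0,0,0.01,0,0,0,0],[0,0,0.02,0,0,0,0],[0,0,0.03,0,0,0,0],[0,0,0.04,0,0,0,0],[0,0,0.05,0,0,0,0],[0,0,0.06,0,0,0,0],[0,0,0.07,0,0,0,0],[0,0,0.08,0,0,0,0]]}}

```text
time: 5.42
tool_pos: [0.5527, 0.0165, 0.0957]
tool_rot: [0.003, -0.006, 1.0, -0.002]
contact_force: [-3.7, -6.1, 10.3]
gripper_width: -0.003
```

```bash
python3 -c "
from h import *
go((-98,-15,94))
a=manip.grab_frame('top')[180:325,225:415,::-1]
cv2.imwrite('pics/t3.png',cv2.convertScaleAbs(cv2.resize(a,None,fx=4,fy=4,interpolation=cv2.INTER_CUBIC),alpha=1.4))
for j in (0,70,76,82,92):print(j,((proj(w(P0,[(95,-86+j,100),(0,-86+j,100),(95,-30+j,100)]))-[225,180]+.375)*4).round().tolist())
"
```

```text
t 5.42 tcp [0.5527 0.0165 0.0957] box mm [-96.7 -22.2  95.7] F [-3.7 -6.1 10.3] grip -0.0
tool z [ 0.005 -0.004 -1.   ] yaw of tool y minus box y 0.0
offset [0.003 0.018 0.004]
0 [[520.0, 80.0], [528.0, 253.0], [416.0, 83.0]]
70 [[390.0, 84.0], [397.0, 257.0], [287.0, 87.0]]
76 [[379.0, 84.0], [386.0, 258.0], [275.0, 88.0]]
82 [[368.0, 85.0], [374.0, 258.0], [264.0, 88.0]]
92 [[350.0, 85.0], [356.0, 259.0], [246.0, 89.0]]
```

View pics/t3.png

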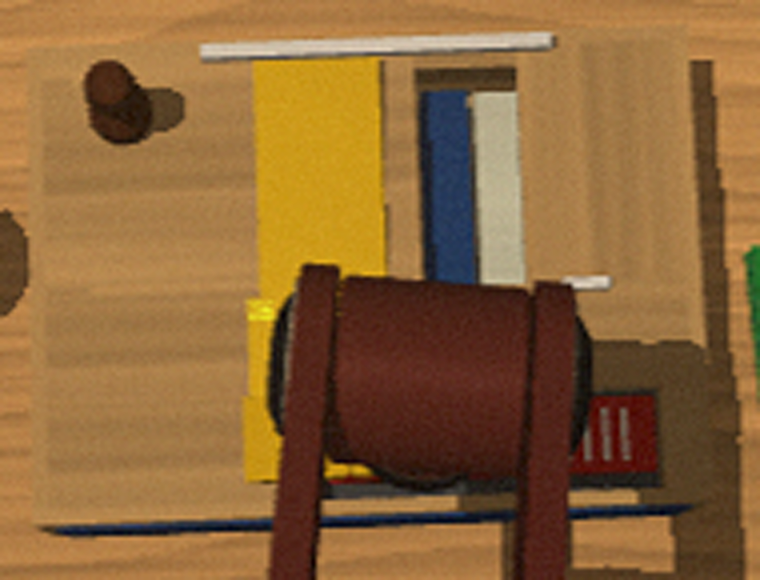

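The shutter edge moved from column 398 to 254 in the crop, so it is about 78 mm open, past 72. I'll nudge it 2 mm more, back off 8 mm, then lift straight up.

{"op": "carry_out", "data": {"moves": [[0,0,0.004,0,0,0,0],[0,0,0.006,0,0,0,0],[0,0,-0.005,0,0,0,0],[0,0,-0.015,0,0,0,0],[0,0,-0.025,-0.01,0,0,0],[0,0,-0.025,-0.03,0,0,0],[0,0,-0.025,-0.06,0,0,0],[0,0,-0.025,-0.1,0,0,0]]}}

```text
time: 6.13
tool_pos: [0.5493, 0.0081, 0.1319]
tool_rot: [-0.002, -0.006, 1.0, -0.0]
contact_force: [0.5, 0.1, -0.2]
gripper_width: 0.001
```

{"op": "carry_out", "data": {"moves": [[0,0,0,-0.06,0,0,0],[0,0.05,0,-0.14,0,0,0],[0,0.12,0,-0.2,0,0,0],[0,0.2,0,-0.25,0,0,0],[0,0.28,0,-0.25,0,0,0],[0,0.34,0,-0.25,0,0,0],[0,0.36,0,-0.25,0,0,0],[0,0.36,0,-0.25,0,0,0]]}}

```text
time: 6.8
tool_pos: [0.4055, 0.0065, 0.2326]
tool_rot: [0.001, -0.005, 1.0, -0.0]
contact_force: [0.6, 0.1, 0.3]
gripper_width: 0.002
```

```bash
python3 -c "
from h import *
go((-98,-15,94))
a=manip.grab_frame('scene')[160:300,180:370,::-1]
b=manip.grab_frame('top')[180:325,225:415,::-1]
a=cv2.resize(a,(400,295),interpolation=cv2.INTER_CUBIC);b=cv2.resize(b,(400,305),interpolation=cv2.INTER_CUBIC)
cv2.imwrite('pics/s4.png',cv2.convertScaleAbs(np.vstack([a,b]),alpha=1.4))"
```

```text
t 6.8 tcp [0.4055 0.0065 0.2326] box mm [-244.   -30.5  232.6] F [0.6 0.1 0.3] grip 0.0
tool z [ 0.001 -0.001 -1.   ] yaw of tool y minus box y -0.0
offset [-0.365  0.039  0.347]
```

View pics/s4.png

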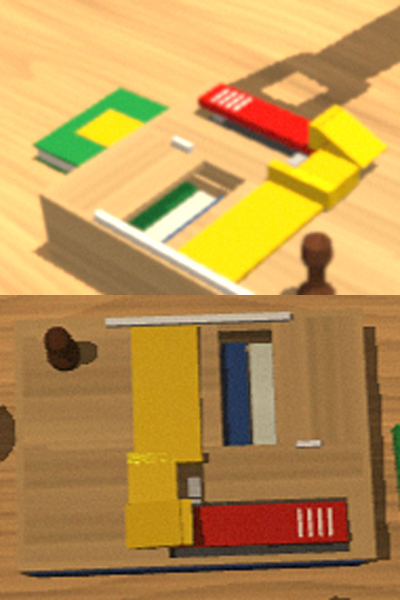

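The red bar is up again. The pin stands up behind the shutter at (195,487), the slot is open, and the stamp is in place. I'm handing the job in.

```bash
python3 -c "
from plant import manip
print(manip.job_done())"
```

```text
the job is handed in; nothing more can be done
None
```

The shutter is open and locked, and I've handed the job in; no verdict is given. With the fingers shut, I pressed the red bar down about 12 mm and held it while pushing the shutter open by its wall. I then backed off, lifted, and moved the arm clear.

- **Final pictures:** the shutter is about 80 mm open (it needs more than 70). The bar is back up and the pin stands behind the shutter. The stamp is where it was. The visible part of the book looks unmoved, and the mug was only partly in view at the end, but the arm went nowhere near either low down.
- **Forces:** the readings I took after each move stayed below about 13 N, and the arm touched nothing at the end. Total time was about 7 s of the 38 s allowed.
- **Unexplained reading:** the upward force rose from 6 N to between 10 and 12.5 N late in the push, at the same measured height. I think the bar was on its bottom stop or the gripper was brushing the wall, but did not confirm which.

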